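# Sweep the loose caps into the waste tray

## Robot

A 7-joint arm with a two-finger parallel gripper is mounted at the origin on the work surface. World frame = base frame: x ahead of the robot, y to its left, z up, the work surface at z = 0. Lengths are in m, angles in rad, forces in N, time in s.
With the tool pointing down it reaches from about 0.425 to 0.825 m from the base axis. Payload 3.6 kg.
Tool frame: the origin (TCP) lies at the very end of the fingers, on their centre line; the grasp point (between the pads) lies 19 mm behind it; z points along the fingers, y is the line along which they close (so a half turn about z gives the same grasp; the last joint's range is limited). The gripper opens to 85 mm and grips with 20 to 120 N. Pads are 22 mm wide; open, the fingers measure 114 mm over their backs; the gripper's body (76 mm by 85 mm) begins 54 mm behind the grasp point. The pads swing forward as they close: fully open they stand 13 mm farther back than shut.
Start: joints at [-1.175, 0.615, -0.013, 1.423, 0.008, 1.103, -0.04], TCP at [0.266, 0.593, 0.231] pointing down, gripper open.
Joint ranges: [-3.12, 3.12], [-0.3, 2.06], [-1.34, 1.32], [0.26, 2.42], [-1.36, 4.5], [0.01, 1.98], [-2.84, 2.84]. Speed limits (rad/s): [2.79, 2.79, 3.14, 3.14, 3.14, 3.14, 3.14].

## Interface

Orientations are given as a unit quaternion [x, y, z, w].
In Python, from bench import read_state, camera, get_calibration, sign_off gives the robot as it stands.
- The arm moves only by the tool carry_out, never from a script. Its argument "increments" is a list of rows, each a list of 4 numbers: the shift along the tool's x, y, z in mm, then the turn about the tool's z in degrees. In form: [[x, y, z, spin], ...]. A call has 1 to 12 rows; each row is the pose to reach, as a shift and turn from the pose commanded when the call began, along the tool's axes at that moment; what a row does not reach only later rows make up. A row lasts 1/12 s, in which the tool goes at most 41.7 mm and 7.16 degrees, less where a joint would pass 70% of its speed; a pose out of reach is approached as far as the arm can. A call with a gripper value outside its range is refused whole. "hand" is the closure in counts, from 0 (fully open) to 255 (shut), set as the call begins (left out, the last holds). The fingers move at their own pace and stop on an object; "newtons" is the grip in N (left out, the last holds). Time passes only in rows, so rows that repeat a pose let the fingers close. It gives the time, the measured TCP pose, the force, the opening and the grip force at its end, in the units of the state.
- read_state(): the state, without advancing time (a new reading comes with each control period).
- camera(name): name is "side" or "top" or "wrist"; returns (picture, depth): 420x560x3 uint8, red, green, blue; 420x560 float32, m along the optical axis (not along the pixel's ray), 0 where there is no reading.
- get_calibration(name): a dict with "camera_matrix" (3x3 intrinsics, pixels), "R" (3x3) and "t" (3): a world point X has camera coordinates R X + t; the wrist camera has in their place "mount" (4x4, takes a point from camera to tool coordinates, whose origin is the TCP and whose axes are the flange's). Camera axes: x right, y down, z forward; pixel columns grow to the right and rows downward; lengths in m; the calibration is good to about 2 mm. A picture is of the moment at which its call begins: read the wrist's pose just before it. get_calibration takes no time and is no camera call.
- sign_off(): hands the job in; it is judged then, once.
The state is a dict: "clock": time; "q": joint angles; "joint_vel": joint speeds; "effort": joint torques, N m; "tool_pos": TCP position; "ee_rot": TCP orientation; "wrist_force": force on the tool from outside, world axes, zero at the start; "moment": the same for the moment, N m; "finger_gap": finger opening in m; "grasp_force": force on a finger pad.
Only numpy, scipy, OpenCV 4.12 (cv2) and the standard library are available. Lean on these libraries where they do the work, as an engineer would, in place of code of your own. Each camera call takes 0.05 s, during which the arm holds its last target. There are 200 camera calls.

## Task

Clear the loose screw caps off the lab bench: using the fingertips like a broom, sweep all three along the bench into the open-fronted steel waste tray, so that each lies wholly inside it behind its front edge. Do not pinch the caps, press hard on them or lift them, and leave the jar, vials and bottles standing where they are.

Things in the scene. Friction and masses are not known exactly. Their poses are not given: they have to be found in the camera images.
- tray: open-fronted steel waste tray, fixed, left of the robot's middle; origin: centre of its underside; z up, x along its width, y inwards: the open front looks along its own -y, towards world -y within 0.3 rad. 190 mm wide (x -95 to 95), 140 mm deep (y -70 to 70); side and back walls 4 mm thick, 30 mm high; its thin floor lies flush with the bench
- tray_front (a point): middle of the tray's open front edge, at bench level (tray y = -70 mm), axes as the tray's; there is no step or lip: what slides on the bench slides straight in. The opening is 182 mm wide between the side walls
- cap_large: loose white plastic screw cap, a ribbed flat disc of 44 mm diameter and 16 mm height, about 16 g, lying closed end up on the bench, with nothing on or under it. Origin: centre of its underside; z up. It slides flat, with well under 1 N, when pushed at its side
- cap_medium: loose white plastic screw cap, a ribbed flat disc of 40 mm diameter and 16 mm height, about 14 g, lying closed end up on the bench, with nothing on or under it. Origin: centre of its underside; z up. It slides flat, with well under 1 N, when pushed at its side
- cap_small: loose white plastic screw cap, a ribbed flat disc of 34 mm diameter and 16 mm height, about 12 g, lying closed end up on the bench, with nothing on or under it. Origin: centre of its underside; z up. It slides flat, with well under 1 N, when pushed at its side
- jar: short lidded specimen jar, 56 mm diameter, 50 mm tall, standing between the caps and the tray, loose; origin at the centre of its underside. To be left alone
- vial_a: small lidded vial, 28 mm diameter, 45 mm tall, standing beyond the caps, loose; origin at the centre of its underside. To be left alone
- vial_b: small lidded vial, 24 mm diameter, 45 mm tall, standing among the caps, loose; origin at the centre of its underside. To be left alone
- reagent: white reagent bottle, 64 mm diameter, 130 mm tall, at the far edge of the work area, loose; origin at the centre of its underside. To be left alone
- washbottle: white wash bottle, 66 mm diameter, 160 mm tall, at the far edge of the work area, loose; origin at the centre of its underside. To be left alone

How it is judged:
At the end, for the whole second after the job is handed in: All three caps lie at rest on the floor of the tray, between its side walls, each wholly behind the open front edge (a cap may overhang that line by up to 4 mm) (y of cap_large in the frame of tray between -0.052 and 0.07 m and x of cap_large in the frame of tray between -0.095 and 0.095 m and height (world z) of each of cap_large, cap_medium, cap_small below 0.02 m and linear speed of each of cap_large, cap_medium, cap_small below 0.02 m/s and y of cap_medium in the frame of tray between -0.054 and 0.07 m and x of cap_medium in the frame of tray between -0.095 and 0.095 m and y of cap_small in the frame of tray between -0.057 and 0.07 m and x of cap_small in the frame of tray between -0.095 and 0.095 m); the robot touches nothing.
It fails at once if a cap is pinched or pressed hard: more than 28 N between the fingers and a cap (contact force between the fingers and cap_large above 28 N or contact force between the fingers and cap_medium above 28 N or contact force between the fingers and cap_small above 28 N).
It fails at once if a cap is lifted: more than 10 mm off the bench on the way to the tray, or more than 20 mm inside it (height (world z) of any of cap_large, cap_medium, cap_small above 0.02 m or (height (world z) of cap_large above 0.01 m and y of cap_large in the frame of tray below -0.07 m) or (height (world z) of cap_medium above 0.01 m and y of cap_medium in the frame of tray below -0.07 m) or (height (world z) of cap_small above 0.01 m and y of cap_small in the frame of tray below -0.07 m)).
It fails at once if a bystander (jar, vial or bottle) is shifted by more than 20 mm or tipped by more than 20 degrees (distance of any of jar, vial_a, vial_b, reagent, washbottle from where it was at the start of the episode above 0.02 m or angle between any of jar, vial_a, vial_b, reagent, washbottle's own z axis and vertical above 0.35 rad).
It also fails if it takes over 72 s, if anything falls off the work surface, if the arm or the gripper's body presses on something with over 40 N, if the wrist force passes 120 N, or if a joint passes its speed limit or range.

## Working session

There is one attempt and no reset: what is moved stays moved. The work goes in short steps, Python scripts to look and compute and a tool call to move; the robot and the scene stay as the last step left them, time stands still between calls to the robot, and variables do not carry over. Pictures are saved under pics/ and viewed, at most 10 in all, crops included, and the job is handed in when it is done.

Besides the shell and the picture viewer there is one more tool, called by a JSON object that holds its "op" and its "data". carry_out: Moves the arm, as the interface text tells. Its arguments: {"type":"object","properties":{"increments":{"type":"array","items":{"type":"array","items":{"type":"number"}}},"hand":{"type":"number"},"newtons":{"type":"number"}},"required":["increments"]}

```bash
mkdir -p pics; python3 - <<'E'
from bench import *
import cv2,numpy as np
s=read_state();print(s['clock'],s['tool_pos'],s['ee_rot'],s['finger_gap'])
for n in ['top','side']:
    p,d=camera(n);np.savez(f'pics/{n}.npz',p=p,d=d);cv2.imwrite(f'pics/{n}0.png',p[:,:,::-1])
    c=get_calibration(n);print(n,{k:np.round(v,3).tolist() for k,v in c.items()})
E
```

```text
0.0 [0.26580227 0.59231691 0.23011396] [ 2.09318120e-01  9.77846697e-01 -1.30047823e-03 -2.66235955e-04] 0.08539556905873738
top {'camera_matrix': [[481.931, 0.0, 274.049], [0.0, 481.931, 220.852], [0.0, 0.0, 1.0]], 'R': [[-0.007, -1.0, -0.007], [-0.99, 0.008, -0.138], [0.138, 0.006, -0.99]], 't': [0.012, 0.597, 1.051]}
side {'camera_matrix': [[417.899, 0.0, 281.161], [0.0, 417.899, 208.88], [0.0, 0.0, 1.0]], 'R': [[0.979, -0.205, 0.006], [-0.119, -0.589, -0.8], [0.168, 0.782, -0.6]], 't': [-0.593, 0.109, 0.867]}
```

View pics/top0.png

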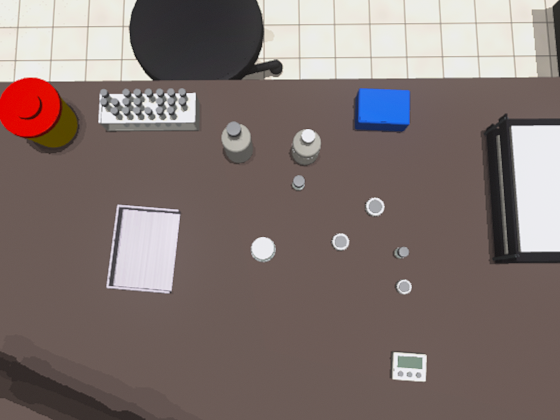

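The top view (right = world −y, down = −x) shows the tray at about (145,250), open to the right. The caps are at (375,207), (341,242) and (404,287), and the jar is at (263,249). The vials are at (299,183) and (402,253), and the bottles at (237,140) and (307,145). Next I'll measure them.

```bash
cat > h.py <<'E'
from bench import *
import cv2,numpy as np
def cloud(n,d):
    c=get_calibration(n);K=c['camera_matrix'];v,u=np.mgrid[:420,:560]
    P=np.stack([(u-K[0][2])/K[0][0]*d,(v-K[1][2])/K[1][1]*d,d],-1)
    return (P-np.array(c['t']))@np.array(c['R'])
def blobs(d,n='top',lo=.010,ylim=(-.45,.4)):
    W=cloud(n,d);m=(d>0)&(W[...,2]>lo)&(W[...,2]<.3)&(W[...,0]>.25)&(W[...,0]<.95)&(W[...,1]>ylim[0])&(W[...,1]<ylim[1])
    k,L,st,ce=cv2.connectedComponentsWithStats(m.astype(np.uint8))
    for i in range(1,k):
        if st[i,4]<30: continue
        p=W[L==i];h=np.percentile(p[:,2],95);t=p[p[:,2]>h-.006]
        a=(t[:,:2].max(0)+t[:,:2].min(0))/2
        print(np.round(ce[i]),'n',st[i,4],'top z %.3f'%h,'c',np.round(a,3),'mean',np.round(t[:,:2].mean(0),3),'size',np.round(np.ptp(t[:,:2],axis=0),3))
E
python3 - <<'E'
from h import *
z=np.load('pics/top.npz');d=z['d'];blobs(d)
W=cloud('top',d)
m=(W[...,2]>.015)&(W[...,2]<.05)&(W[...,1]>.1)&(W[...,1]<.4)&(W[...,0]>.35)&(W[...,0]<.75)
print(cv2.minAreaRect(W[m][:,:2].astype(np.float32)))
for u,v in [(168,208),(180,208),(162,290),(170,290),(118,206),(108,290)]: print(u,v,W[v,u].round(3))
print('bench z',np.median(W[300:340,200:350,2]))
E
```

```text
[151. 107.] n 3181 top z 0.102 c [0.861 0.299] mean [0.862 0.295] size [0.06  0.191]
[383. 109.] n 2169 top z 0.058 c [ 0.861 -0.249] mean [ 0.861 -0.249] size [0.089 0.123]
[237. 141.] n 970 top z 0.161 c [0.776 0.089] mean [0.775 0.09 ] size [0.03  0.029]
[306. 146.] n 818 top z 0.131 c [ 0.768 -0.068] mean [ 0.768 -0.067] size [0.028 0.028]
[299. 182.] n 143 top z 0.048 c [ 0.689 -0.05 ] mean [ 0.689 -0.05 ] size [0.026 0.023]
[375. 206.] n 267 top z 0.020 c [ 0.633 -0.227] mean [ 0.633 -0.227] size [0.042 0.042]
[129. 245.] n 794 top z 0.036 c [0.539 0.306] mean [0.538 0.333] size [0.202 0.159]
[341. 241.] n 218 top z 0.020 c [ 0.552 -0.145] mean [ 0.552 -0.145] size [0.037 0.039]
[263. 249.] n 476 top z 0.053 c [0.536 0.034] mean [0.535 0.033] size [0.047 0.047]
[402. 252.] n 124 top z 0.048 c [ 0.526 -0.281] mean [ 0.525 -0.282] size [0.022 0.02 ]
[404. 286.] n 169 top z 0.020 c [ 0.448 -0.287] mean [ 0.448 -0.287] size [0.032 0.031]
[409. 364.] n 861 top z 0.025 c [ 0.277 -0.29 ] mean [ 0.276 -0.289] size [0.053 0.075]
((0.6121418476104736, 0.2717915177345276), (0.19684691727161407, 0.38853347301483154), 64.8680419921875)
168 208 [0.629 0.251 0.034]
180 208 [0.634 0.23  0.002]
162 290 [0.443 0.26  0.034]
170 290 [0.443 0.249 0.   ]
118 206 [0.635 0.367 0.032]
108 290 [ 0.444  0.395 -0.005]
bench z 0.00017030967836622102
```

```bash
cat >> h.py <<'E'
from scipy.spatial.transform import Rotation as Ro
def inc(*targets,spin_to=None):
    s=read_state();R=Ro.from_quat(s['ee_rot']);x=R.as_matrix()[:,0]
    yaw=np.degrees(np.arctan2(x[1],x[0]));print('t',s['clock'],'tcp',np.round(s['tool_pos'],4),'yaw',yaw.round(1),'gap',s['finger_gap'],'F',np.round(s['wrist_force'],1))
    for t in targets: print(t,'->',np.round(R.inv().apply(np.array(t)-s['tool_pos'])*1000,1))
    if spin_to is not None: print('spin',yaw-spin_to)
E
python3 - <<'E'
from h import *
d=np.load('pics/top.npz')['d'];W=cloud('top',d)
m=(W[...,2]>.02)&(W[...,2]<.05)&(W[...,1]>.2)&(W[...,1]<.43)&(W[...,0]>.42)&(W[...,0]<.66)
k,L,st,_=cv2.connectedComponentsWithStats(m.astype(np.uint8))
for i in range(1,k):
    if st[i,4]>30:
        p=W[L==i][:,:2].astype(np.float32);print(st[i,4]);print(cv2.boxPoints(cv2.minAreaRect(p)).round(3).tolist())
inc((.552,-.2,.20),spin_to=90)
E
```

```text
637
[[0.4359999895095825, 0.24400000274181366], [0.628000020980835, 0.22599999606609344], [0.6420000195503235, 0.36899998784065247], [0.44999998807907104, 0.3880000114440918]]
t 0.1 tcp [0.2658 0.5924 0.2302] yaw 155.8 gap 0.08542426135074442 F [-0.9  1.   0.1]
(0.552, -0.2, 0.2) -> [-585.5 -605.8   31.7]
spin 65.83823455513314
```

{"op": "carry_out", "data": {"increments": [[-585.5, -606, 32, 66], [-585.5, -606, 32, 66], [-585.5, -606, 32, 66], [-585.5, -606, 32, 66], [-585.5, -606, 32, 66], [-585.5, -606, 32, 66], [-585.5, -606, 32, 66], [-585.5, -606, 32, 66], [-585.5, -606, 32, 66], [-585.5, -606, 32, 66], [-585.5, -606, 32, 66], [-585.5, -606, 32, 66]], "hand": 177, "newtons": 20}}

```text
clock: 1.1
tool_pos: [0.4357, 0.1213, 0.2122]
ee_rot: [0.708, 0.706, -0.0, -0.0]
wrist_force: [1.1, 1.6, 0.5]
finger_gap: 0.0264
grasp_force: 0.0
```

```bash
python3 -c "
from h import *
inc((.552,-.2,.20),spin_to=90)"
```

```text
t 1.1 tcp [0.4357 0.1213 0.2122] yaw 89.9 gap 0.026365603286309464 F [1.1 1.6 0.5]
(0.552, -0.2, 0.2) -> [-321.   117.    12.2]
spin -0.1280433555814966
```

{"op": "carry_out", "data": {"increments": [[-321, 117, 12, 0], [-321, 117, 12, 0], [-321, 117, 12, 0], [-321, 117, 12, 0], [-321, 117, 12, 0], [-321, 117, 12, 0], [-321, 117, 12, 0], [-321, 117, 12, 0], [-321, 117, 12, 0], [-321, 117, 12, 0], [-321, 117, 12, 0], [-321, 117, 12, 0]]}}

```text
clock: 2.1
tool_pos: [0.5516, -0.1958, 0.1998]
ee_rot: [0.707, 0.707, 0.0, -0.001]
wrist_force: [-0.2, 0.5, 0.2]
finger_gap: 0.0262
grasp_force: 0.0
```

```bash
python3 -c "
from h import *
inc((.552,-.2,.006),spin_to=90)
p,d=camera('top');blobs(d)
p,d=camera('wrist');cv2.imwrite('pics/w1.png',p[:,:,::-1])"
```

```text
t 2.1 tcp [ 0.5516 -0.1958  0.1998] yaw 90.0 gap 0.026206358777086367 F [-0.2  0.5  0.2]
(0.552, -0.2, 0.006) -> [ -4.7   0.7 193.8]
spin -0.01859939719916781
[151. 107.] n 3182 top z 0.102 c [0.862 0.299] mean [0.862 0.295] size [0.059 0.191]
[383. 109.] n 2163 top z 0.058 c [ 0.862 -0.249] mean [ 0.861 -0.249] size [0.088 0.122]
[237. 142.] n 975 top z 0.161 c [0.776 0.09 ] mean [0.775 0.09 ] size [0.031 0.027]
[306. 146.] n 816 top z 0.131 c [ 0.768 -0.068] mean [ 0.768 -0.067] size [0.029 0.028]
[299. 182.] n 146 top z 0.048 c [ 0.69 -0.05] mean [ 0.689 -0.05 ] size [0.025 0.023]
[377. 202.] n 313 top z 0.298 c [ 0.608 -0.193] mean [ 0.611 -0.191] size [0.02  0.018]
[128. 245.] n 797 top z 0.035 c [0.539 0.305] mean [0.541 0.333] size [0.202 0.16 ]
[341. 241.] n 216 top z 0.020 c [ 0.552 -0.145] mean [ 0.552 -0.145] size [0.037 0.035]
[263. 249.] n 476 top z 0.053 c [0.536 0.034] mean [0.536 0.034] size [0.047 0.047]
[379. 240.] n 45 top z 0.278 c [ 0.531 -0.182] mean [ 0.531 -0.182] size [0.005 0.005]
[425. 367.] n 60 top z 0.023 c [ 0.275 -0.323] mean [ 0.271 -0.324] size [0.048 0.01 ]
```

View pics/w1.png

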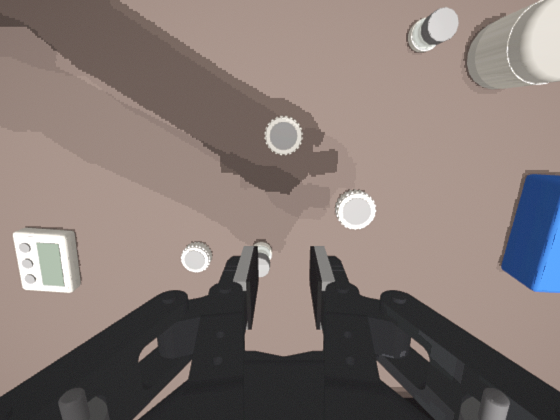

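The wrist view shows the two fingertips about 26 mm apart at (248,285) and (322,285). The medium cap lies ahead at (284,135), the large cap at (356,210) and the small cap at (196,257). I'll descend behind the medium cap.

{"op": "carry_out", "data": {"increments": [[0, 0, 40, 0], [0, 0, 80, 0], [0, 0, 120, 0], [0, 0, 150, 0], [0, 0, 170, 0], [0, 0, 182, 0], [0, 0, 190, 0], [0, 0, 194, 0], [0, 0, 194, 0], [0, 0, 194, 0]]}}

```text
clock: 3.03
tool_pos: [0.5527, -0.1985, 0.0076]
ee_rot: [0.708, 0.706, 0.0, 0.001]
wrist_force: [0.3, 1.0, 0.8]
finger_gap: 0.0263
grasp_force: 0.0
```

{"op": "carry_out", "data": {"increments": [[12, 0, 1, 0], [22, 0, 1, 0], [30, 1, 1, 0], [40, 5, 1, 0], [50, 10, 1, 0], [61, 15, 1, 0], [72, 20, 1, 0], [83, 25, 1, 0], [94, 30, 1, 0], [105, 35, 1, 0], [116, 40, 1, 0], [124, 43, 1, 0]]}}

```text
clock: 4.03
tool_pos: [0.5961, -0.0723, 0.0052]
ee_rot: [0.708, 0.707, 0.0, -0.0]
wrist_force: [0.3, 0.9, 0.8]
finger_gap: 0.0262
grasp_force: 0.2
```

```bash
python3 -c "
from h import *
inc((.612,-.041,.006),(.615,.09,.006))
p,d=camera('wrist');cv2.imwrite('pics/w2.png',p[:,:,::-1])"
```

```text
t 4.0333 tcp [ 0.5961 -0.0723  0.0052] yaw 89.9 gap 0.026235235844259 F [0.3 0.9 0.8]
(0.612, -0.041, 0.006) -> [31.3 15.9 -0.7]
(0.615, 0.09, 0.006) -> [162.3  18.7  -0.6]
```

View pics/w2.png

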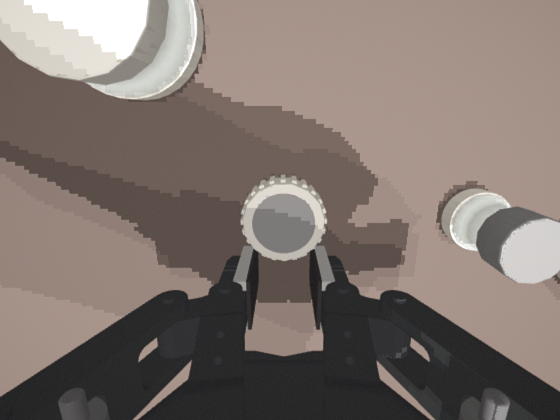

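The medium cap sits nested between the fingertips at (284,220). The jar is at upper left and vial_a at (500,225), both clear. I'll carry on around the jar.

{"op": "carry_out", "data": {"increments": [[8, 4, 0, 0], [18, 9, 0, 0], [29, 14, 0, 0], [41, 17, 0, 0], [53, 18, 0, 0], [65, 18, 0, 0], [77, 18, 0, 0], [89, 18, 0, 0], [101, 18, 0, 0], [113, 18, 0, 0], [125, 18, 0, 0], [137, 18, 0, 0]]}}

```text
clock: 5.08
tool_pos: [0.6134, 0.0638, 0.0053]
ee_rot: [0.708, 0.706, -0.0, -0.0]
wrist_force: [-0.0, 0.0, -0.0]
finger_gap: 0.0259
grasp_force: 0.0
```

{"op": "carry_out", "data": {"increments": [[12, 0, 0, 0], [24, -1, 0, 0], [36, -4, 0, 0], [48, -7, 0, 0], [60, -11, 0, 0], [72, -15, 0, 0], [84, -19, 0, 0], [96, -23, 0, 0], [108, -27, 0, 0], [120, -31, 0, 0], [131, -34, 0, 0], [139, -36, 0, 0]]}}

```text
clock: 6.08
tool_pos: [0.5773, 0.2037, 0.0053]
ee_rot: [0.708, 0.707, 0.0, -0.0]
wrist_force: [0.4, 0.0, 0.8]
finger_gap: 0.0261
grasp_force: 0.1
```

```bash
python3 -c "
from h import *
inc((.547,.315,.006))
p,d=camera('wrist');cv2.imwrite('pics/w3.png',p[:,:,::-1])"
```

```text
t 6.0833 tcp [0.5773 0.2037 0.0053] yaw 89.9 gap 0.02613659763800469 F [0.4 0.  0.8]
(0.547, 0.315, 0.006) -> [111.2 -30.4  -0.6]
```

View pics/w3.png

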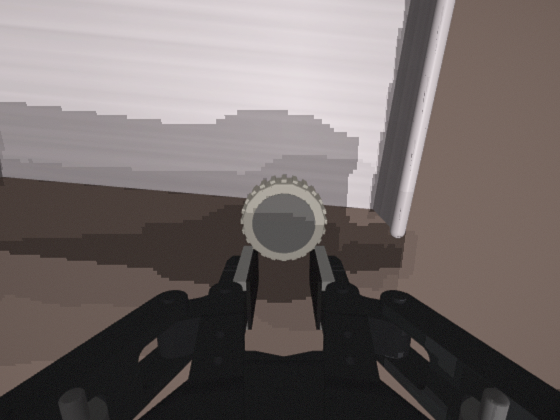

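The medium cap, at (284,220), is just at the tray's front edge, with the right wall clear. I'll push it in, then back off and lift.

{"op": "carry_out", "data": {"increments": [[11, -3, 0, 0], [23, -6, 0, 0], [35, -10, 0, 0], [47, -14, 0, 0], [59, -18, 0, 0], [71, -22, 0, 0], [82, -25, 0, 0], [91, -27, 0, 0], [98, -29, 0, 0], [102, -30, 0, 0], [104, -30, 0, 0], [104, -30, 0, 0]]}}

```text
clock: 7.13
tool_pos: [0.5483, 0.3059, 0.0053]
ee_rot: [0.708, 0.706, -0.0, 0.0]
wrist_force: [-0.2, -0.2, -0.2]
finger_gap: 0.0259
grasp_force: 0.0
```

{"op": "carry_out", "data": {"increments": [[-10, 0, 0, 0], [-25, 0, 0, 0], [-35, 0, -10, 0], [-45, 0, -45, 0], [-60, 0, -85, 0], [-90, 0, -115, 0], [-130, 0, -125, 0], [-170, 0, -125, 0], [-210, 0, -125, 0], [-250, 0, -125, 0], [-250, 0, -125, 0]]}}

```text
clock: 8.05
tool_pos: [0.5469, 0.0406, 0.1325]
ee_rot: [0.715, 0.699, -0.002, 0.004]
wrist_force: [0.2, -2.0, -0.1]
finger_gap: 0.0262
grasp_force: 0.0
```

```bash
python3 -c "
from h import *
inc((.633,-.29,.13),(.633,-.29,.006))
p,d=camera('top');cv2.imwrite('pics/t2.png',p[180:320,90:450,::-1]);blobs(d)"
```

```text
t 8.05 tcp [0.5469 0.0406 0.1325] yaw 88.7 gap 0.026200095205094778 F [ 0.2 -2.  -0.1]
(0.633, -0.29, 0.13) -> [-328.5   93.5    5.6]
(0.633, -0.29, 0.006) -> [-327.5   93.2  129.6]
[151. 107.] n 3185 top z 0.102 c [0.861 0.299] mean [0.862 0.295] size [0.06  0.191]
[383. 109.] n 2173 top z 0.058 c [ 0.861 -0.249] mean [ 0.861 -0.249] size [0.089 0.122]
[237. 141.] n 970 top z 0.161 c [0.776 0.09 ] mean [0.775 0.09 ] size [0.029 0.027]
[306. 146.] n 816 top z 0.131 c [ 0.768 -0.068] mean [ 0.768 -0.067] size [0.029 0.028]
[299. 182.] n 145 top z 0.047 c [ 0.689 -0.05 ] mean [ 0.689 -0.05 ] size [0.026 0.023]
[375. 206.] n 270 top z 0.020 c [ 0.633 -0.228] mean [ 0.633 -0.228] size [0.039 0.04 ]
[128. 245.] n 791 top z 0.036 c [0.539 0.306] mean [0.54  0.334] size [0.201 0.159]
[135. 244.] n 225 top z 0.020 c [0.549 0.329] mean [0.549 0.329] size [0.037 0.038]
[271. 252.] n 90 top z 0.053 c [0.529 0.017] mean [0.528 0.015] size [0.029 0.014]
[402. 252.] n 123 top z 0.048 c [ 0.526 -0.282] mean [ 0.526 -0.281] size [0.023 0.02 ]
[404. 286.] n 173 top z 0.020 c [ 0.448 -0.287] mean [ 0.448 -0.287] size [0.032 0.031]
[409. 364.] n 853 top z 0.024 c [ 0.277 -0.29 ] mean [ 0.276 -0.29 ] size [0.052 0.077]
```

View pics/t2.png

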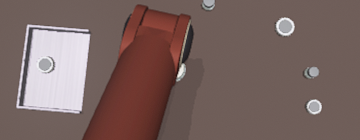

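The medium cap lies in the tray at (.549,.329). In this crop it is at about (45,64), and the other objects haven't moved. The large cap is next.

{"op": "carry_out", "data": {"increments": [[-40, 10, 0, 0], [-80, 20, 0, 0], [-120, 30, 0, 0], [-160, 40, 0, 0], [-200, 50, 0, 0], [-240, 60, 0, 0], [-280, 70, 0, 0], [-310, 78, 0, 0], [-330, 84, 0, 0], [-340, 86, 0, 0], [-340, 86, 0, 0], [-340, 86, 0, 0]]}}

```text
clock: 9.1
tool_pos: [0.632, -0.2835, 0.1302]
ee_rot: [0.708, 0.706, 0.0, -0.001]
wrist_force: [0.7, 0.6, -0.2]
finger_gap: 0.0261
grasp_force: 0.0
```

```bash
python3 -c "
from h import *
inc((.633,-.285,.006),spin_to=90)"
```

```text
t 9.1 tcp [ 0.632  -0.2835  0.1302] yaw 89.8 gap 0.02614746130844714 F [ 0.7  0.6 -0.2]
(0.633, -0.285, 0.006) -> [ -1.7   1.1 124.2]
spin -0.18047611964910004
```

{"op": "carry_out", "data": {"increments": [[0, 1, 35, 0], [0, 1, 70, 0], [0, 1, 95, 0], [0, 1, 112, 0], [0, 1, 120, 0], [0, 1, 124, 0], [0, 1, 124, 0], [0, 1, 124, 0]]}}

```text
clock: 9.77
tool_pos: [0.6346, -0.2841, 0.0078]
ee_rot: [0.708, 0.706, 0.001, 0.001]
wrist_force: [0.3, -0.4, 1.0]
finger_gap: 0.0261
grasp_force: 0.0
```

{"op": "carry_out", "data": {"increments": [[10, 0, 1, 0], [20, 0, 1, 0], [28, 0, 1, 0], [38, -1, 1, 0], [50, -2, 1, 0], [62, -3, 1, 0], [74, -4, 1, 0], [86, -5, 1, 0], [98, -6, 1, 0], [110, -7, 1, 0], [122, -8, 1, 0], [134, -9, 1, 0]]}}

```text
clock: 10.77
tool_pos: [0.6248, -0.1493, 0.0053]
ee_rot: [0.708, 0.706, -0.0, 0.0]
wrist_force: [0.7, -1.2, 0.1]
finger_gap: 0.026
grasp_force: 0.3
```

```bash
python3 -c "
from h import *
inc((.616,-.05,.006))
p,d=camera('top');cv2.imwrite('pics/t3.png',p[180:320,90:450,::-1])
p,d=camera('wrist');cv2.imwrite('pics/w4.png',p[:,:,::-1])"
```

```text
t 10.7667 tcp [ 0.6248 -0.1493  0.0053] yaw 89.8 gap 0.026044500661511944 F [ 0.7 -1.2  0.1]
(0.616, -0.05, 0.006) -> [99.2 -9.1 -0.7]
```

View pics/w4.png

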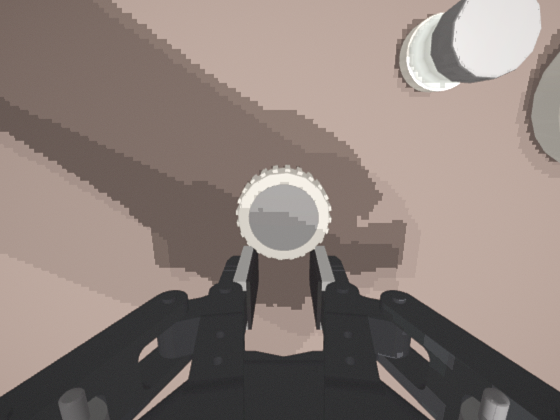

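The large cap is nested at (284,215), with vial_a clear at upper right. I'll carry on around the jar.

{"op": "carry_out", "data": {"increments": [[12, -1, 0, 0], [24, -2, 0, 0], [36, -3, 0, 0], [48, -5, 0, 0], [60, -7, 0, 0], [72, -8, 0, 0], [84, -9, 0, 0], [96, -10, 0, 0], [108, -10, 0, 0], [120, -10, 0, 0], [132, -10, 0, 0], [143, -10, 0, 0]]}}

```text
clock: 11.87
tool_pos: [0.6154, -0.0059, 0.0053]
ee_rot: [0.708, 0.706, 0.0, -0.0]
wrist_force: [-0.3, -0.3, -0.6]
finger_gap: 0.026
grasp_force: 0.2
```

{"op": "carry_out", "data": {"increments": [[12, 0, 0, 0], [24, 0, 0, 0], [36, 0, 0, 0], [48, 0, 0, 0], [60, 0, 0, 0], [72, 0, 0, 0], [84, 0, 0, 0], [96, -1, 0, 0], [108, -3, 0, 0], [120, -5, 0, 0], [132, -8, 0, 0], [142, -10, 0, 0]]}}

```text
clock: 12.87
tool_pos: [0.6051, 0.1364, 0.0053]
ee_rot: [0.708, 0.706, -0.0, -0.0]
wrist_force: [0.3, -1.0, 0.2]
finger_gap: 0.0262
grasp_force: 0.2
```

```bash
python3 -c "
from h import *
inc((.585,.268,.006))
p,d=camera('wrist');cv2.imwrite('pics/w5.png',p[:,:,::-1])"
```

```text
t 12.8667 tcp [0.6051 0.1364 0.0053] yaw 89.9 gap 0.026241516977084104 F [ 0.3 -1.   0.2]
(0.585, 0.268, 0.006) -> [131.6 -20.4  -0.7]
```

View pics/w5.png

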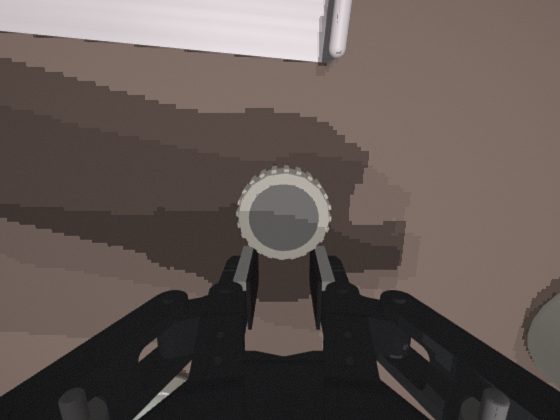

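The large cap is nested at (284,215). The tray's right wall ends at (335,50), so I'll shift about 25 mm left before entering.

{"op": "carry_out", "data": {"increments": [[11, -4, 0, 0], [22, -8, 0, 0], [33, -12, 0, 0], [44, -16, 0, 0], [55, -20, 0, 0], [66, -24, 0, 0], [78, -26, 0, 0], [90, -26, 0, 0], [102, -26, 0, 0], [112, -25, 0, 0], [119, -25, 0, 0], [124, -25, 0, 0]]}}

```text
clock: 13.92
tool_pos: [0.5812, 0.26, 0.0052]
ee_rot: [0.708, 0.706, 0.0, 0.0]
wrist_force: [-0.1, 0.3, -0.0]
finger_gap: 0.0259
grasp_force: 0.2
```

{"op": "carry_out", "data": {"increments": [[2, 0, 0, 0], [2, 0, 0, 0], [-10, 0, 0, 0], [-25, 0, 0, 0], [-35, 0, -10, 0], [-45, 0, -45, 0], [-60, 0, -85, 0], [-90, -10, -115, 0], [-130, -22, -125, 0], [-170, -34, -125, 0], [-210, -46, -125, 0], [-250, -58, -125, 0]]}}

```text
clock: 14.92
tool_pos: [0.5223, 0.0085, 0.1318]
ee_rot: [0.709, 0.705, 0.0, 0.001]
wrist_force: [0.4, 0.1, -0.4]
finger_gap: 0.0262
grasp_force: 0.0
```

{"op": "carry_out", "data": {"increments": [[-40, -9, 0, 0], [-80, -18, 0, 0], [-120, -27, 0, 0], [-160, -36, 0, 0], [-200, -45, 0, 0], [-240, -54, 0, 0], [-280, -63, 0, 0], [-310, -70, 0, 0], [-330, -73, 0, 0], [-340, -73, 0, 0], [-340, -73, 0, 0], [-340, -73, 0, 0]]}}

```text
clock: 15.92
tool_pos: [0.4491, -0.3268, 0.1305]
ee_rot: [0.708, 0.706, 0.0, -0.0]
wrist_force: [0.4, 0.7, 0.0]
finger_gap: 0.0262
grasp_force: 0.0
```

```bash
python3 -c "
from h import *
inc((.448,-.338,.006),spin_to=90)
p,d=camera('top');blobs(d)"
```

```text
t 15.9167 tcp [ 0.4491 -0.3268  0.1305] yaw 89.8 gap 0.026190360486413846 F [0.4 0.7 0. ]
(0.448, -0.338, 0.006) -> [-11.4  -1.  124.5]
spin -0.22419266158287599
[151. 107.] n 3192 top z 0.102 c [0.861 0.298] mean [0.862 0.295] size [0.059 0.191]
[383. 109.] n 2172 top z 0.058 c [ 0.862 -0.249] mean [ 0.862 -0.249] size [0.088 0.123]
[237. 142.] n 978 top z 0.161 c [0.776 0.09 ] mean [0.775 0.09 ] size [0.03  0.027]
[306. 146.] n 821 top z 0.131 c [ 0.768 -0.068] mean [ 0.768 -0.067] size [0.028 0.028]
[299. 182.] n 144 top z 0.048 c [ 0.689 -0.05 ] mean [ 0.689 -0.05 ] size [0.026 0.023]
[129. 245.] n 791 top z 0.036 c [0.539 0.305] mean [0.54  0.333] size [0.201 0.159]
[154. 229.] n 275 top z 0.020 c [0.582 0.287] mean [0.582 0.287] size [0.04  0.041]
[135. 244.] n 229 top z 0.019 c [0.549 0.329] mean [0.549 0.329] size [0.037 0.04 ]
[263. 249.] n 477 top z 0.053 c [0.536 0.034] mean [0.536 0.033] size [0.047 0.047]
[402. 252.] n 125 top z 0.048 c [ 0.526 -0.281] mean [ 0.525 -0.281] size [0.022 0.021]
[449. 283.] n 1051 top z 0.294 c [ 0.451 -0.304] mean [ 0.452 -0.297] size [0.071 0.029]
[404. 286.] n 174 top z 0.020 c [ 0.448 -0.287] mean [ 0.449 -0.286] size [0.032 0.032]
[408. 364.] n 819 top z 0.024 c [ 0.277 -0.29 ] mean [ 0.277 -0.289] size [0.053 0.076]
```

The large cap is in the tray at (.582,.287) and no bystander has moved. The small cap is next.

{"op": "carry_out", "data": {"increments": [[-8, 0, 35, 0], [-8, 0, 70, 0], [-8, 0, 95, 0], [-8, 0, 112, 0], [-8, 0, 120, 0], [-8, 0, 124, 0], [-8, 0, 124, 0], [-8, 0, 124, 0]]}}

```text
clock: 16.63
tool_pos: [0.4505, -0.3351, 0.0073]
ee_rot: [0.708, 0.706, 0.0, 0.001]
wrist_force: [-0.8, -0.9, -0.4]
finger_gap: 0.0263
grasp_force: 0.0
```

{"op": "carry_out", "data": {"increments": [[10, 0, 1, 0], [20, 0, 1, 0], [28, 0, 1, 0], [38, 0, 1, 0], [50, 1, 1, 0], [62, 2, 1, 0], [74, 3, 1, 0], [86, 4, 1, 0], [98, 4, 1, 0], [110, 4, 1, 0], [122, 4, 1, 0], [134, 4, 1, 0]]}}

```text
clock: 17.63
tool_pos: [0.4539, -0.2001, 0.0053]
ee_rot: [0.708, 0.706, -0.0, 0.0]
wrist_force: [0.1, -0.6, 0.1]
finger_gap: 0.0264
grasp_force: 0.4
```

```bash
python3 -c "
from h import *
inc((.452,.09,.006))
p,d=camera('wrist');cv2.imwrite('pics/w6.png',p[:,:,::-1])"
```

```text
t 17.6333 tcp [ 0.4539 -0.2001  0.0053] yaw 89.8 gap 0.02637175645757633 F [ 0.1 -0.6  0.1]
(0.452, 0.09, 0.006) -> [290.1  -2.7  -0.7]
```

View pics/w6.png

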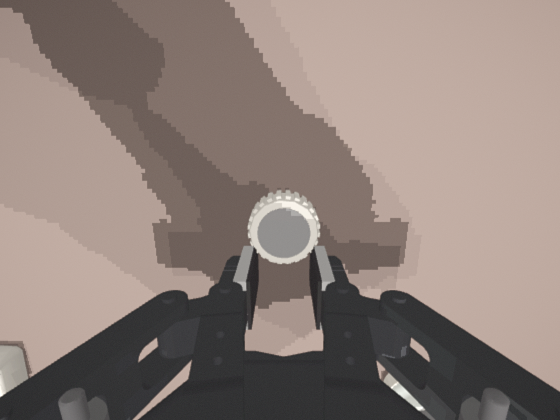

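The small cap is nested at (284,230) and the path ahead is clear.

{"op": "carry_out", "data": {"increments": [[12, 0, 0, 0], [24, 0, 0, 0], [36, 0, 0, 0], [48, 0, 0, 0], [60, 0, 0, 0], [72, 0, 0, 0], [84, 0, 0, 0], [96, 0, 0, 0], [108, 0, 0, 0], [120, 0, 0, 0], [132, 0, 0, 0], [143, 0, 0, 0]]}}

```text
clock: 18.68
tool_pos: [0.4542, -0.0568, 0.0053]
ee_rot: [0.708, 0.706, 0.0, -0.0]
wrist_force: [0.3, -0.5, 0.4]
finger_gap: 0.0263
grasp_force: 0.1
```

{"op": "carry_out", "data": {"increments": [[12, 0, 0, 0], [24, 0, 0, 0], [36, 0, 0, 0], [48, 0, 0, 0], [60, 0, 0, 0], [72, 0, 0, 0], [84, 0, 0, 0], [96, 0, 0, 0], [108, 0, 0, 0], [120, 0, 0, 0], [132, 0, 0, 0], [143, 0, 0, 0]]}}

```text
clock: 19.68
tool_pos: [0.4545, 0.0861, 0.0053]
ee_rot: [0.708, 0.706, -0.0, -0.0]
wrist_force: [0.7, 0.9, 0.3]
finger_gap: 0.026
grasp_force: 0.1
```

{"op": "carry_out", "data": {"increments": [[12, 1, 0, 0], [24, 4, 0, 0], [36, 8, 0, 0], [48, 12, 0, 0], [60, 16, 0, 0], [72, 20, 0, 0], [84, 24, 0, 0], [96, 28, 0, 0], [105, 30, 0, 0], [111, 31, 0, 0], [113, 31, 0, 0]]}}

```text
clock: 20.6
tool_pos: [0.4858, 0.1991, 0.0052]
ee_rot: [0.707, 0.707, 0.0, -0.0]
wrist_force: [0.6, -0.4, -0.2]
finger_gap: 0.026
grasp_force: 0.1
```

```bash
python3 -c "
from h import *
inc((.485,.285,.006))
p,d=camera('wrist');cv2.imwrite('pics/w7.png',p[:,:,::-1])"
```

```text
t 20.6 tcp [0.4858 0.1991 0.0052] yaw 89.9 gap 0.025995122148761655 F [ 0.6 -0.4 -0.2]
(0.485, 0.285, 0.006) -> [85.9 -0.9 -0.8]
```

View pics/w7.png

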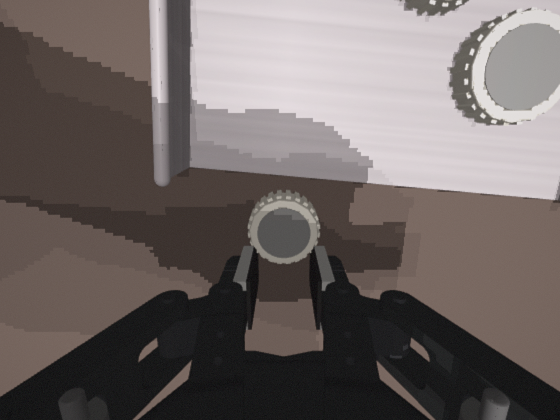

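The small cap, at (284,230), is just outside the front edge. The left wall, around (165,180), and the large cap, at (520,70), are both clear. I'll push it in and leave.

{"op": "carry_out", "data": {"increments": [[10, 0, 0, 0], [20, 0, 0, 0], [30, 0, 0, 0], [40, 0, 0, 0], [50, 0, 0, 0], [60, 0, 0, 0], [68, 0, 0, 0], [74, 0, 0, 0], [78, 0, 0, 0], [80, 0, 0, 0], [80, 0, 0, 0]]}}

```text
clock: 21.57
tool_pos: [0.4862, 0.278, 0.0053]
ee_rot: [0.708, 0.706, -0.0, -0.0]
wrist_force: [-0.2, 0.5, 0.8]
finger_gap: 0.0263
grasp_force: 0.0
```

{"op": "carry_out", "data": {"increments": [[-10, 0, 0, 0], [-25, 0, 0, 0], [-35, 0, -10, 0], [-45, 0, -45, 0], [-60, 0, -85, 0], [-90, 0, -115, 0], [-130, 0, -135, 0], [-170, 0, -145, 0], [-200, 0, -145, 0], [-210, 0, -145, 0], [-210, 0, -145, 0], [-210, 0, -145, 0]]}}

```text
clock: 22.57
tool_pos: [0.4853, 0.0672, 0.1507]
ee_rot: [0.709, 0.705, 0.0, -0.001]
wrist_force: [-0.1, 0.2, -0.2]
finger_gap: 0.026
grasp_force: 0.0
```

```bash
python3 -c "
from h import *
p,d=camera('top');blobs(d);inc()"
```

```text
[151. 107.] n 3181 top z 0.102 c [0.861 0.298] mean [0.862 0.295] size [0.059 0.191]
[383. 109.] n 2173 top z 0.058 c [ 0.862 -0.248] mean [ 0.862 -0.249] size [0.088 0.121]
[237. 142.] n 972 top z 0.161 c [0.776 0.09 ] mean [0.775 0.09 ] size [0.03  0.028]
[306. 146.] n 815 top z 0.131 c [ 0.768 -0.068] mean [ 0.768 -0.067] size [0.029 0.028]
[299. 182.] n 147 top z 0.048 c [ 0.69 -0.05] mean [ 0.689 -0.05 ] size [0.024 0.023]
[128. 245.] n 792 top z 0.036 c [0.539 0.305] mean [0.542 0.333] size [0.202 0.159]
[154. 229.] n 272 top z 0.020 c [0.582 0.287] mean [0.582 0.287] size [0.04  0.042]
[244. 232.] n 59 top z 0.252 c [0.547 0.064] mean [0.548 0.062] size [0.01  0.024]
[135. 244.] n 226 top z 0.020 c [0.549 0.33 ] mean [0.549 0.329] size [0.037 0.037]
[270. 248.] n 166 top z 0.053 c [0.537 0.025] mean [0.539 0.019] size [0.045 0.029]
[402. 252.] n 125 top z 0.048 c [ 0.526 -0.281] mean [ 0.525 -0.282] size [0.022 0.021]
[148. 271.] n 163 top z 0.020 c [0.487 0.297] mean [0.487 0.296] size [0.03  0.033]
[409. 364.] n 858 top z 0.024 c [ 0.278 -0.289] mean [ 0.276 -0.289] size [0.055 0.077]
t 22.6167 tcp [0.4853 0.0687 0.1502] yaw 89.9 gap 0.026390263668495985 F [-0.4 -0.2 -0.5]
```

```bash
python3 -c "
from bench import *
print(sign_off())"
```

```text
the job is handed in; nothing more can be done
None
```

All three caps are inside the tray, at least 30 mm clear of the judging line by the last camera measurement; no jar, vial or bottle had moved, and I handed the job in at about 22.6 s (sign-off returned no verdict).

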